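# Lay out four machine parts on their inspection pads

## Task

Lay the four machine parts out for inspection: stand each one on the white pad whose black painted shape matches its base, centred on the shape and turned so that the base lines up with it. Lift each part and set it down upright without tipping or dropping it, and leave the red tin and the stepped gauge block where they stand.

Things in the scene. Friction and masses are not known exactly. Their poses are not given: they have to be found in the camera images.
- gear_mid (a point): Loose steel spur gear, 60 mm tall, about 420 g, standing upright. Its base is a toothed disc 80 mm across, 8 mm thick; above that a plain round boss 32 mm in diameter rises to the full 60 mm, to be gripped from above. This point is on its axis, half-way up (30 mm above the underside); z is up along the axis.
- square_mid (a point): Loose blue square-flanged bearing housing, 60 mm tall, about 300 g, standing upright. Its base is a 68 x 68 mm square plate, sides along its x and y axes, 8 mm thick; above that a plain round boss 36 mm in diameter rises to the full 60 mm, to be gripped from above. This point is on its axis, half-way up (30 mm above the underside); z is up along the axis.
- oblong_mid (a point): Loose green oblong two-bolt flange, 60 mm tall, about 260 g, standing upright. Its base is a plate 100 mm long (its x axis) by 34 to 48 mm wide, 8 mm thick; above that a plain round boss 34 mm in diameter rises to the full 60 mm, to be gripped from above. This point is on its axis, half-way up (30 mm above the underside); z is up along the axis.
- bush_mid (a point): Loose brass bush, 60 mm tall, about 300 g, standing upright. Its base is a plain round collar 50 mm across, 8 mm thick; above that a plain round boss 34 mm in diameter rises to the full 60 mm, to be gripped from above. This point is on its axis, half-way up (30 mm above the underside); z is up along the axis.
- pad_gear: Fixed round white pad, 118 mm across and 6 mm thick, with the black painted shape of a toothed disc, 82 mm across: the place of the steel spur gear. Origin at the centre of its underside, on the bench; the shape is centred on it, the pad's top is 6 mm higher.
- pad_square: Fixed round white pad, 118 mm across and 6 mm thick, with the black painted shape of a square, 70 x 70 mm, sides along the pad's x and y axes: the place of the blue square-flanged bearing housing. Origin at the centre of its underside, on the bench; the shape is centred on it, the pad's top is 6 mm higher.
- pad_oblong: Fixed round white pad, 118 mm across and 6 mm thick, with the black painted shape of a two-bolt flange, 102 mm long along the pad's x axis, 36 to 50 mm wide: the place of the green oblong two-bolt flange. Origin at the centre of its underside, on the bench; the shape is centred on it, the pad's top is 6 mm higher.
- pad_bush: Fixed round white pad, 118 mm across and 6 mm thick, with the black painted shape of a small plain disc, 52 mm across: the place of the brass bush. Origin at the centre of its underside, on the bench; the shape is centred on it, the pad's top is 6 mm higher.
- tin_mid (a point): Bystander, not to be moved: loose red round tin with a metal lid, 62 mm across, 53 mm tall; point at its centre. (Also among the parts, not listed: a fixed orange dish of bolts, 84 mm across, 22 mm high.)
- gauge_mid (a point): Bystander, not to be moved: loose pale bare-metal stepped gauge block, 60 x 30 mm, 44 mm tall at its high end; point at the middle, 22 mm above the bench.
Things that resemble listed ones, but are neither listed nor needed, are in the scene too. Of the things that look like the part that bears gear_mid, the middle-sized one is meant.

How it is judged:
At the end, for the whole second after the job is handed in: Each part stands upright, released and at rest, flat on its own pad, its axis within 12 mm of the pad centre; square and oblong bases within 15 degrees of their painted shapes (square: any quarter turn, oblong: any half turn; gear and bush: any turn) (horizontal distance between gear_mid and pad_gear below 0.012 m and z of gear_mid in the frame of pad_gear between 0.033 and 0.039 m and angle between each of gear_mid, square_mid, oblong_mid, bush_mid's own z axis and vertical below 0.1 rad and linear speed of each of gear, square, oblong, bush below 0.02 m/s and horizontal distance between square_mid and pad_square below 0.012 m and z of square_mid in the frame of pad_square between 0.033 and 0.039 m and (angle between the x axis of square_mid and the x axis of pad_square, either way round below 0.26 rad or angle between the x axis of square_mid and the y axis of pad_square, either way round below 0.26 rad) and horizontal distance between oblong_mid and pad_oblong below 0.012 m and z of oblong_mid in the frame of pad_oblong between 0.033 and 0.039 m and angle between the x axis of oblong_mid and the x axis of pad_oblong, either way round below 0.26 rad and horizontal distance between bush_mid and pad_bush below 0.012 m and z of bush_mid in the frame of pad_bush between 0.033 and 0.039 m); the robot touches nothing.
It fails at once if a part is tipped over (angle between any of gear_mid, square_mid, oblong_mid, bush_mid's own z axis and vertical above 0.6 rad).
It fails at once if a part is dropped (falls free by more than about 25 mm) ((contact force between gear and anything else below 0.02 N and linear speed of gear above 0.7 m/s) or (contact force between square and anything else below 0.02 N and linear speed of square above 0.7 m/s) or (contact force between oblong and anything else below 0.02 N and linear speed of oblong above 0.7 m/s) or (contact force between bush and anything else below 0.02 N and linear speed of bush above 0.7 m/s)).
It fails at once if the red tin is shifted by more than 20 mm (distance of tin_mid from where it was at the start of the episode above 0.02 m).
It fails at once if the stepped gauge block is shifted by more than 20 mm (distance of gauge_mid from where it was at the start of the episode above 0.02 m).
It also fails if it takes over 112 s, if anything falls off the work surface, if the arm or the gripper's body presses on something with over 40 N, if the wrist force passes 120 N, or if a joint passes its speed limit or range.

## Robot

A 7-joint arm with a two-finger parallel gripper is mounted at the origin on the work surface. World frame = base frame: x ahead of the robot, y to its left, z up, the work surface at z = 0. Lengths are in m, angles in rad, forces in N, time in s.
With the tool pointing down it reaches from about 0.35 to 0.9 m from the base axis. Payload 19.9 kg.
Tool frame: the origin (TCP) lies between the finger pads; the fingertips stand 17 mm ahead of it and the grasp point (between the pads) lies 2 mm behind it (arm.tips_ahead is the y of the fingertips in the tool frame, in m); y points along the fingers, x is the direction in which the jaws open and shut, and the axes are right-handed (so a half turn about y gives the same grasp; the last joint's range is limited). The gripper opens to 94 mm and grips with 3 to 60 N. Pads are 16 mm wide; open, the fingers measure 119 mm over their backs; the gripper's body (75 mm by 177 mm) begins 78 mm behind the grasp point.
Start: joints at [-1.244, 0.417, -0.01, 1.614, 0.005, 1.111, -0.053], TCP at [0.225, 0.583, 0.222] pointing down, gripper open.
Joint ranges: [-2.81, 2.81], [-0.39, 2.02], [-1.27, 1.25], [0.06, 2.57], [-1.19, 4.33], [0.19, 2], [-2.82, 2.82]. Speed limits (rad/s): [1.89, 1.89, 2.39, 2.39, 3.01, 3.01, 3.01].

## Interface

Orientations are given as a unit quaternion [w, x, y, z].
In Python, from plant import status, cams, order, arm gives the robot as it stands.
- The arm moves only by the tool drive_tool, never from a script. Its argument "motion" is a list of rows, each a list of 3 entries, a list of its own where there are three numbers: the shift along the world's x, y, z in mm, then the turn about the world's z in degrees, then the closure, from 0 (fully open) to 1 (shut). In form: [[[dx, dy, dz], roll, hand], ...]. A call has exactly 10 rows; each row is the pose to reach, as a shift and turn from the pose measured when the call began; what a row does not reach only later rows make up. A row lasts 1/12 s, in which the tool goes at most 41.7 mm and 7.16 degrees, less where a joint would pass 70% of its speed; a pose out of reach is approached as far as the arm can. A call with a gripper value outside its range is refused whole. The fingers move at their own pace and stop on an object; the grip force is fixed at half the most. Time passes only in rows, so rows that repeat a pose let the fingers close, or fill a call up. It gives the time, the measured TCP pose, the force and the opening at its end, in the units of the state.
- status.get_state(): the state, without advancing time (a new reading comes with each control period).
- cams.camera(name): name is "side" or "top" or "wrist"; returns (picture, depth): 420x560x3 uint8, blue, green, red; 420x560 float32, m along the optical axis (not along the pixel's ray), 0 where there is no reading.
- cams.camera_info(name): a dict with "intrinsics" (3x3 intrinsics, pixels), "distortion" ([k1, k2, p1, p2, k3] as OpenCV has them; the pictures are not rectified), "rvec" (rotation vector, rad) and "tvec" (3), from world to camera coordinates, as OpenCV has them; the wrist camera has in their place "T_tool_cam" (4x4, takes a point from camera to tool coordinates, whose origin is the TCP and whose axes are the tool frame's). Camera axes: x right, y down, z forward; pixel columns grow to the right and rows downward; lengths in m; the calibration is good to about 2 mm. A picture is of the moment at which its call begins: read the wrist's pose just before it. camera_info takes no time and is no camera call.
- order.sign_off(): hands the job in, once; it reports no verdict.
The state is a dict: "clock": time; "joint_pos": joint angles; "joint_vel": joint speeds; "effort": joint torques, N m; "tool_pos": TCP position; "ee_rot": TCP orientation; "force": force on the tool from outside, world axes, zero at the start; "torque": the same for the moment, N m; "grip_width": opening from 0.0 (shut) to 1.0 (fully open).
Only numpy, scipy, OpenCV 4.12 (cv2) and the standard library are available. Lean on these libraries where they do the work, as an engineer would, in place of code of your own. Each camera call takes 0.05 s, during which the arm holds its last target.

## Working session

There is one attempt and no reset: what is moved stays moved. The work goes in short steps, Python scripts to look and compute and a tool call to move; the robot and the scene stay as the last step left them, time stands still between calls to the robot, and variables do not carry over. Pictures are saved under pics/ and viewed, and the job is handed in when it is done.

Besides the shell and the picture viewer there is one more tool, called after ">>>" as name(argument=value, ...), one argument or row to a line, values as JSON. drive_tool: Moves the arm, as the interface text tells. Its arguments: {"type":"object","properties":{"motion":{"type":"array","items":{"type":"array"}}},"required":["motion"]}

```bash
ls; mkdir -p pics
python3 - <<'E'
from plant import status, cams, order, arm
import cv2,numpy as np
s=status.get_state()
for k,v in s.items(): print(k,np.round(v,4))
for n in ["top","side"]:
    im,d=cams.camera(n); cv2.imwrite(f"pics/{n}0.png",im); np.save(f"pics/{n}0.npy",d); print(n,{k:np.round(v,3).tolist() for k,v in cams.camera_info(n).items()})
print({k:np.round(v,3).tolist() for k,v in cams.camera_info("wrist").items()})
E
```

```text
pics
clock 0.0
joint_pos [-1.2445  0.4179 -0.0103  1.6142  0.0047  1.1107 -0.053 ]
joint_vel [ 0.0013 -0.0021  0.0003  0.0023  0.0009  0.0019 -0.0005]
effort [ 2.30000e-03 -8.51270e+01  6.39800e-01 -4.25951e+01 -4.89000e-02
  1.90000e-02  1.00000e-04]
tool_pos [0.2246 0.5829 0.2218]
ee_rot [-0.5827  0.5833  0.3998 -0.4005]
force [-0.5186 -0.6581  0.1563]
torque [0.0571 0.0407 0.0242]
grip_width 0.9978
top {'intrinsics': [[483.962, 0.0, 286.324], [0.0, 483.962, 209.486], [0.0, 0.0, 1.0]], 'distortion': [-0.146, 0.0, 0.0, 0.0, 0.0], 'rvec': [2.21, -2.197, 0.059], 'tvec': [-0.005, 0.442, 1.288]}
side {'intrinsics': [[486.128, 0.0, 275.891], [0.0, 486.128, 205.26], [0.0, 0.0, 1.0]], 'distortion': [-0.056, 0.0, 0.0, 0.0, 0.0], 'rvec': [2.071, -0.853, 0.429], 'tvec': [-0.32, 0.248, 0.883]}
{'intrinsics': [[291.664, 0.0, 280.603], [0.0, 291.664, 211.879], [0.0, 0.0, 1.0]], 'distortion': [-0.04, 0.0, 0.0, 0.0, 0.0], 'T_tool_cam': [[1.0, 0.001, 0.001, 0.0], [-0.001, -0.253, 0.967, -0.162], [0.001, -0.967, -0.253, 0.073], [0.0, 0.0, 0.0, 1.0]]}
```

View pics/top0.png

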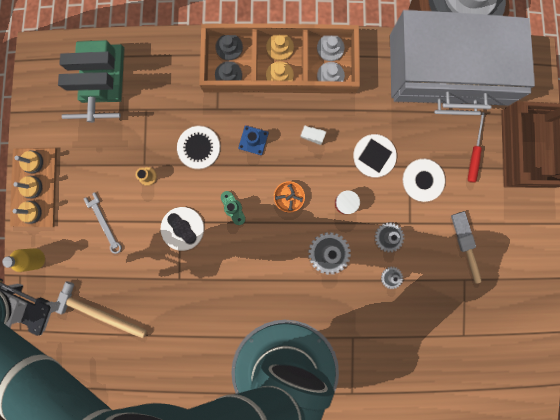

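View pics/side0.png

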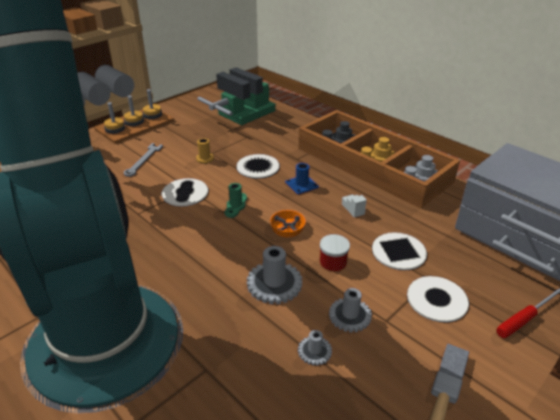

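Three gears are visible in the top view: (330,254) large, (389,237) middle and (392,278) small. I'll enlarge them and measure everything.

```bash
cat > h.py <<'E'
import cv2,numpy as np
from plant import status, cams, order, arm
def ray(n,px):
    c=cams.camera_info(n);K=np.array(c['intrinsics']);D=np.array(c['distortion'])
    R=cv2.Rodrigues(np.array(c['rvec'],float))[0];t=np.array(c['tvec'],float).ravel()
    u=cv2.undistortPoints(np.array(px,float).reshape(-1,1,2),K,D).reshape(-1,2)
    d=np.c_[u,np.ones(len(u))]@R
    return -R.T@t,d
def plane(n,px,z):
    o,d=ray(n,px); return o+d*((z-o[2])/d[:,2])[:,None]
def proj(n,P):
    c=cams.camera_info(n)
    return cv2.projectPoints(np.array(P,float).reshape(-1,1,3),np.array(c['rvec'],float),np.array(c['tvec'],float),np.array(c['intrinsics']),np.array(c['distortion']))[0].reshape(-1,2)
E
python3 - <<'E'
from h import *
im=cv2.imread("pics/top0.png");d=np.load("pics/top0.npy")
hsv=cv2.cvtColor(im,cv2.COLOR_BGR2HSV)
# pads: white
m=((hsv[...,1]<50)&(hsv[...,2]>170)).astype(np.uint8)
n,l,st,c=cv2.connectedComponentsWithStats(m)
for i in range(1,n):
    if st[i,4]>300:
        cs,_=cv2.findContours((l==i).astype(np.uint8),0,1);h=cv2.convexHull(max(cs,key=len))
        P=plane("top",h.reshape(-1,2),0.006)
        (cx,cy),r=cv2.minEnclosingCircle(P[:,:2].astype(np.float32))
        M=cv2.moments(P[:,:2].astype(np.float32).reshape(-1,1,2))
        print("white",c[i].round(1),st[i,4],"xy",round(M['m10']/M['m00'],4),round(M['m01']/M['m00'],4),"diam",2*r)
a=cv2.resize(im[120:260,140:270],None,fx=5,fy=4.2,interpolation=2)
b=cv2.resize(im[120:300,300:450],None,fx=3.3,fy=3.3,interpolation=2)
a=cv2.resize(im[120:260,130:310],None,fx=4,fy=4,interpolation=2)
cv2.imwrite("pics/ca.png",a);cv2.imwrite("pics/cb.png",b)
E
```

```text
white [250.9  11.3] 308 xy 1.0 0.0921 diam 0.30763426423072815
white [355.3  11.1] 324 xy 1.002 -0.1963 diam 0.24155005812644958
white [197.9 147.2] 839 xy 0.6107 0.2398 diam 0.11868923902511597
white [374.4 155.3] 818 xy 0.5915 -0.2419 diam 0.1191209927201271
white [423.3 179.8] 1157 xy 0.5257 -0.3775 diam 0.11922535300254822
white [347.5 201.8] 441 xy 0.4634 -0.1673 diam 0.06502819806337357
white [181.6 227.3] 910 xy 0.3904 0.2801 diam 0.11790606379508972
```

View pics/ca.png

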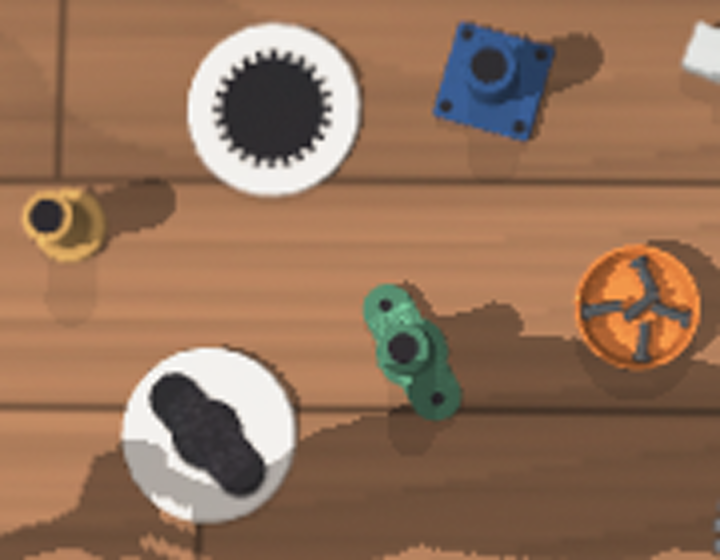

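View pics/cb.png

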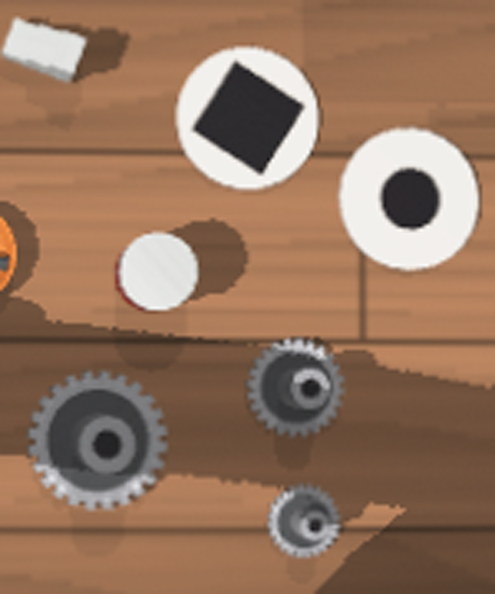

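```bash
cat >> h.py <<'E'
def cloud(n,d):
    H,W=d.shape;u,v=np.meshgrid(np.arange(W),np.arange(H))
    c=cams.camera_info(n);K=np.array(c['intrinsics']);D=np.array(c['distortion'])
    R=cv2.Rodrigues(np.array(c['rvec'],float))[0];t=np.array(c['tvec'],float).ravel()
    p=cv2.undistortPoints(np.c_[u.ravel(),v.ravel()].astype(float).reshape(-1,1,2),K,D).reshape(-1,2)
    return ((np.c_[p,np.ones(len(p))]*d.reshape(-1,1)-t)@R).reshape(H,W,3)
E
python3 - <<'E'
from h import *
im=cv2.imread("pics/top0.png");d=np.load("pics/top0.npy");C=cloud("top",d)
hsv=cv2.cvtColor(im,cv2.COLOR_BGR2HSV)
print("table z",np.median(C[150:250,60:500,2]))
for nm,(u,v) in dict(gear=(389,237),square=(253,140),oblong=(232,208),bush=(146,175),tin=(347,202),gauge=(313,134),dish=(290,197),biggear=(330,254),smallgear=(392,278)).items():
    w=24;sl=(slice(v-w,v+w),slice(u-w,u+w));P=C[sl].reshape(-1,3)
    z=P[:,2];ok=(z>0.003)&(z<0.13);vv,uu=np.mgrid[v-w:v+w,u-w:u+w]
    top=np.percentile(z[ok],97)
    px=np.c_[uu.ravel(),vv.ravel()]
    s=ok&(z>top-0.008)
    t=P[s]; cst=(t.min(0)+t.max(0))/2
    b=ok&(z<0.014); bb=P[b]
    print(nm,"topz",top.round(4),"topc",t.mean(0)[:2].round(4),cst[:2].round(4),"ext",np.ptp(t,0)[:2].round(3),"| base",((bb.min(0)+bb.max(0))/2)[:2].round(4) if len(bb) else 0,np.ptp(bb,0)[:2].round(3) if len(bb) else 0)
# black shapes on pads
for nm,(u,v) in dict(gear=(198,147),square=(374,155),bush=(424,180),oblong=(182,228)).items():
    w=24;g=im[v-w:v+w,u-w:u+w].max(2)
    rr=np.hypot(*np.mgrid[-w:w,-w:w])<20
    m=((g<70)&rr).astype(np.uint8)
    cs,_=cv2.findContours(m,0,1);h=max(cs,key=cv2.contourArea).reshape(-1,2)+[u-w,v-w]
    P=plane("top",h,0.006)[:,:2].astype(np.float32);M=cv2.moments(P.reshape(-1,1,2))
    print("pad",nm,round(M['m10']/M['m00'],4),round(M['m01']/M['m00'],4),cv2.minAreaRect(P*1000))
# bases by colour
for nm,(u,v),lo,hi in [("square",(253,140),(100,100,30),(130,255,255)),("oblong",(232,208),(60,80,30),(95,255,255))]:
    w=28;m=cv2.inRange(hsv[v-w:v+w,u-w:u+w],lo,hi)
    cs,_=cv2.findContours(m,0,1);h=max(cs,key=cv2.contourArea).reshape(-1,2)+[u-w,v-w]
    P=plane("top",h,0.008)[:,:2].astype(np.float32)
    print("part",nm,cv2.minAreaRect(P*1000))
E
```

```text
table z 0.0006996327879767183
gear topz 0.0621 topc [ 0.3685 -0.28  ] [ 0.3683 -0.28  ] ext [0.029 0.031] | base [ 0.3704 -0.28  ] [0.128 0.13 ]
square topz 0.0622 topc [0.6306 0.0892] [0.6307 0.0899] ext [0.036 0.034] | base [0.6323 0.0913] [0.13  0.129]
oblong topz 0.0628 topc [0.4452 0.1422] [0.445  0.1414] ext [0.031 0.031] | base [0.4463 0.1457] [0.127 0.128]
bush topz 0.0629 topc [0.5308 0.3768] [0.5314 0.3769] ext [0.029 0.033] | base [0.5353 0.3835] [0.13  0.135]
tin topz 0.0574 topc [ 0.4609 -0.1619] [ 0.4615 -0.1611] ext [0.06 0.06] | base [ 0.4647 -0.1651] [0.128 0.128]
gauge topz 0.046 topc [ 0.6375 -0.0903] [ 0.6374 -0.0882] ext [0.032 0.029] | base [ 0.6501 -0.0723] [0.131 0.128]
dish topz 0.0237 topc [ 0.4765 -0.0112] [ 0.4758 -0.0089] ext [0.083 0.08 ] | base [ 0.4772 -0.0104] [0.128 0.127]
biggear topz 0.0866 topc [ 0.3256 -0.1177] [ 0.3252 -0.1174] ext [0.043 0.041] | base [ 0.3241 -0.119 ] [0.127 0.128]
smallgear topz 0.046 topc [ 0.2603 -0.2883] [ 0.2602 -0.2887] ext [0.023 0.023] | base [ 0.2591 -0.2886] [0.128 0.13 ]
pad gear 0.6112 0.2402 ((612.2676391601562, 238.38412475585938), (69.56028747558594, 72.6194076538086), 83.18241882324219)
pad square 0.5912 -0.2428 ((591.0193481445312, -242.7122039794922), (65.5495834350586, 66.07865905761719), 57.68672561645508)
pad bush 0.5253 -0.3782 ((524.9970703125, -378.7623291015625), (44.05988311767578, 45.248924255371094), 0.6039413809776306)
pad oblong 0.3894 0.2804 ((389.44384765625, 279.85931396484375), (96.23153686523438, 44.045501708984375), 45.90403366088867)
part square ((630.1238403320312, 89.41261291503906), (66.24605560302734, 66.5877914428711), 74.90478515625)
part oblong ((446.1882019042969, 142.5950927734375), (95.53197479248047, 44.2429313659668), 19.125749588012695)
```

The wanted gear is the one at (389,237), 60 mm tall. The one at (330,254) is 87 mm tall and the one at (392,278) is 46 mm. The crop `cb.png` agrees: the middle one's base is about 80 mm across. Next I check the tool yaw and the nearby obstacle heights.

Run:
```python
from h import *
from scipy.spatial.transform import Rotation as Ro
s=status.get_state();q=s['ee_rot'];R=Ro.from_quat([q[1],q[2],q[3],q[0]]).as_matrix();print(R.round(3), arm.tips_ahead)
print("yaw x",np.degrees(np.arctan2(R[1,0],R[0,0])))
C=cloud("top",np.load("pics/top0.npy"))
for b in [(15,105,395,525),(98,118,435,495),(30,90,205,355),(150,225,15,60),(45,120,60,120)]:
    P=C[b[0]:b[1],b[2]:b[3]].reshape(-1,3);P=P[P[:,2]>.03]
    print(b,P.min(0).round(3),P.max(0).round(3))
```

```text
[[ 0.36  -0.    -0.933]
 [ 0.933 -0.001  0.36 ]
 [-0.001 -1.    -0.   ]] 0.017
yaw x 68.92993728169316
(15, 105, 395, 525) [ 0.384 -0.633  0.03 ] [0.942 0.01  1.306]
(98, 118, 435, 495) [ 0.384 -0.575  0.03 ] [0.742 0.01  1.306]
(30, 90, 205, 355) [ 0.384 -0.183  0.03 ] [0.926 0.22  1.306]
(150, 225, 15, 60) [0.384 0.01  0.03 ] [0.597 0.738 1.306]
(45, 120, 60, 120) [0.384 0.01  0.03 ] [0.894 0.6   1.306]
```

>>> drive_tool(
  motion=[
    [[31,-21,0],0,0],
    [[61,-41,0],0,0],
    [[92,-62,0],0,0],
    [[122,-82,0],0,0],
    [[153,-103,0],0,0],
    [[184,-124,0],0,0],
    [[214,-144,0],0,0],
    [[245,-165,0],0,0],
    [[276,-186,0],0,0],
    [[306,-206,0],0,0],
  ],
)

```text
clock: 0.93
tool_pos: [0.532, 0.3753, 0.2217]
ee_rot: [-0.583, 0.583, 0.4, -0.401]
force: [-0.9, -1.0, -0.0]
grip_width: 0.998
```

```bash
cat >> h.py <<'E'
from scipy.spatial.transform import Rotation as Ro
def wristcloud():
    s=status.get_state();q=s['ee_rot'];T=np.eye(4);T[:3,:3]=Ro.from_quat([q[1],q[2],q[3],q[0]]).as_matrix();T[:3,3]=s['tool_pos']
    im,d=cams.camera("wrist");c=cams.camera_info("wrist");T=T@np.array(c['T_tool_cam'])
    H,W=d.shape;u,v=np.meshgrid(np.arange(W),np.arange(H))
    p=cv2.undistortPoints(np.c_[u.ravel(),v.ravel()].astype(float).reshape(-1,1,2),np.array(c['intrinsics']),np.array(c['distortion'])).reshape(-1,2)
    P=np.c_[p,np.ones(len(p))]*d.reshape(-1,1)
    return im,d,(P@T[:3,:3].T+T[:3,3]).reshape(H,W,3)
def topc(C,d,x,y,r=0.03):
    m=(d>0)&(np.hypot(C[...,0]-x,C[...,1]-y)<r)&(C[...,2]>.052)&(C[...,2]<.068)
    P=C[m]; (c,rr)=cv2.minEnclosingCircle(P[:,:2].astype(np.float32)) ; return c,rr,P.mean(0),len(P)
E
python3 - <<'E'
from h import *
im,d,C=wristcloud();cv2.imwrite("pics/w1.png",im)
print(topc(C,d,.531,.377))
E
```

```text
((0.5312698483467102, 0.379499226808548), 0.01709968037903309, array([0.53048471, 0.37974125, 0.05987024]), 679)
```

View pics/w1.png

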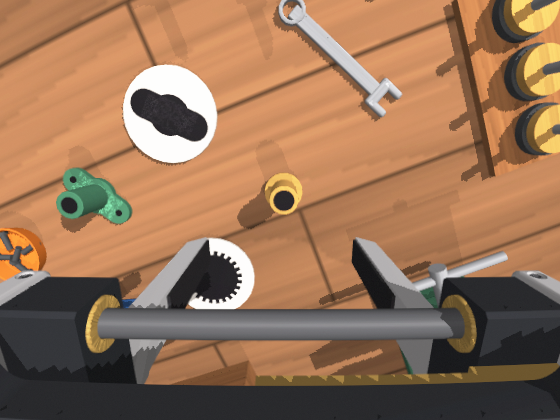

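The wrist view shows the brass bush at (284,193), between the open fingers. It measures (0.531, 0.379), which agrees with the top camera. Descend and grip.

>>> drive_tool(
  motion=[
    [[-1,4,-35],0,0],
    [[-1,4,-70],0,0],
    [[-1,4,-105],0,0],
    [[-1,4,-135],0,0],
    [[-1,4,-160],0,0],
    [[-1,4,-175],0,0],
    [[-1,4,-184],0,0],
    [[-1,4,-184],0,0],
    [[-1,4,-184],0,1],
    [[-1,4,-184],0,1],
  ],
)

```text
clock: 1.82
tool_pos: [0.5375, 0.3739, 0.0388]
ee_rot: [-0.583, 0.586, 0.398, -0.398]
force: [-0.1, -0.7, 0.4]
grip_width: 0.895
```

>>> drive_tool(
  motion=[
    [[0,0,0],0,1],
    [[0,0,0],0,1],
    [[0,0,0],0,1],
    [[0,0,0],0,1],
    [[0,0,0],0,1],
    [[0,0,0],0,1],
    [[0,0,0],0,1],
    [[0,0,5],0,1],
    [[0,0,12],0,1],
    [[0,0,20],0,1],
  ],
)

```text
clock: 2.65
tool_pos: [0.5373, 0.3736, 0.0591]
ee_rot: [-0.583, 0.586, 0.398, -0.398]
force: [-0.3, -0.8, -3.1]
grip_width: 0.354
```

The pose differs from the one I commanded by about 7 mm, because the arm overshot before the descend call began. The grip is near the pad edge, so I'll set the bush down and regrasp it centred.

>>> drive_tool(
  motion=[
    [[0,0,-8],0,1],
    [[0,0,-14],0,1],
    [[0,0,-18],0,1],
    [[0,0,-20],0,1],
    [[0,0,-20],0,1],
    [[0,0,-20],0,0],
    [[0,0,-20],0,0],
    [[0,0,-20],0,0],
    [[0,0,-20],0,0],
    [[0,0,-20],0,0],
  ],
)

```text
clock: 3.48
tool_pos: [0.5372, 0.3737, 0.0389]
ee_rot: [-0.583, 0.586, 0.398, -0.398]
force: [0.9, -0.2, -0.6]
grip_width: 0.674
```

Run:
```python
from h import *
print(status.get_state()['tool_pos'])
im,d,C=wristcloud();cv2.imwrite("pics/w2.png",im)
print(topc(C,d,.531,.377))
print(status.get_state()['tool_pos'])
im,d=cams.camera("top");print(topc(cloud("top",d),d,.531,.377));cv2.imwrite("pics/top1.png",im)
```

```text
[0.53718708 0.37365035 0.0388759 ]
((0.5297465920448303, 0.3766043484210968), 0.01714101992547512, array([0.52820285, 0.37720563, 0.05980519]), 3100)
[0.53723473 0.37363407 0.03896314]
((0.0, 0.0), 0.0, array([nan, nan, nan]), 0)h.py:30: RuntimeWarning: Mean of empty slice.
  P=C[m]; (c,rr)=cv2.minEnclosingCircle(P[:,:2].astype(np.float32)) ; return c,rr,P.mean(0),len(P)
  ret = um.true_divide(
```

View pics/w2.png

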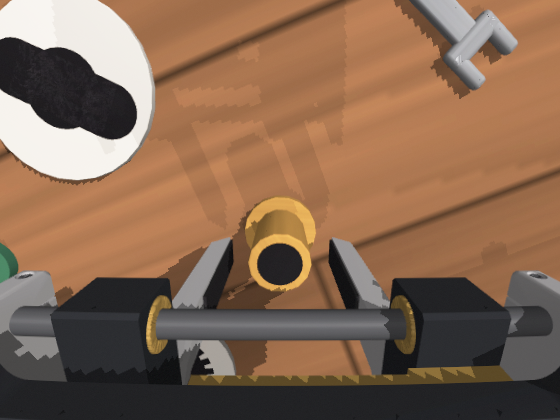

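The bush stands upright at (279,262) in the wrist view, in front of the finger pads. I'll shift by (-7, +3) mm and close.

>>> drive_tool(
  motion=[
    [[-4,2,0],0,0],
    [[-7,3,0],0,0],
    [[-7,3,0],0,0],
    [[-7,3,0],0,0],
    [[-7,3,0],0,0],
    [[-7,3,0],0,1],
    [[-7,3,0],0,1],
    [[-7,3,0],0,1],
    [[-7,3,0],0,1],
    [[-7,3,0],0,1],
  ],
)

```text
clock: 4.42
tool_pos: [0.5303, 0.3766, 0.039]
ee_rot: [-0.583, 0.586, 0.398, -0.398]
force: [-0.3, 0.8, -0.1]
grip_width: 0.683
```

>>> drive_tool(
  motion=[
    [[0,0,0],0,1],
    [[0,0,0],0,1],
    [[0,0,0],0,1],
    [[0,0,0],0,1],
    [[0,0,8],0,1],
    [[0,0,25],0,1],
    [[0,0,50],0,1],
    [[0,0,75],0,1],
    [[0,0,95],0,1],
    [[0,0,105],0,1],
  ],
)

```text
clock: 5.25
tool_pos: [0.531, 0.3771, 0.1471]
ee_rot: [-0.583, 0.586, 0.399, -0.397]
force: [0.4, 0.6, -2.0]
grip_width: 0.354
```

Run:
```python
from h import *
s=status.get_state();print(s['tool_pos'],s['grip_width'],s['joint_vel'].round(3) if hasattr(s['joint_vel'],'round') else s['joint_vel'])
im,d,C=wristcloud();cv2.imwrite("pics/w3.png",im)
```

```text
[0.53098398 0.37707429 0.14710673] 0.35370324575112316 [-0.011 -0.104  0.009 -0.062  0.013  0.181 -0.009]
```

View pics/w3.png

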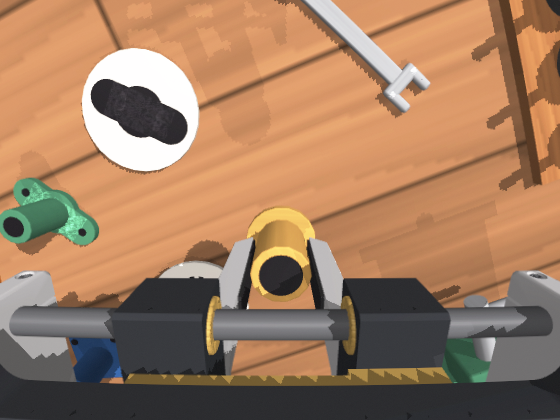

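>>> drive_tool(
  motion=[
    [[0,-15,3],0,1],
    [[0,-45,3],-3,1],
    [[0,-80,3],-7,1],
    [[0,-118,3],-11,1],
    [[0,-156,3],-15,1],
    [[-1,-194,3],-19,1],
    [[-1,-232,3],-23,1],
    [[-2,-270,3],-27,1],
    [[-2,-308,3],-31,1],
    [[-2,-346,3],-35,1],
  ],
)

```text
clock: 6.13
tool_pos: [0.5281, 0.029, 0.15]
ee_rot: [-0.676, 0.679, 0.203, -0.202]
force: [0.9, 0.4, -2.7]
grip_width: 0.354
```

>>> drive_tool(
  motion=[
    [[-1,-38,0],-4,1],
    [[-1,-76,0],-8,1],
    [[-1,-114,0],-12,1],
    [[-1,-152,0],-16,1],
    [[-1,-190,0],-20,1],
    [[-2,-228,0],-24,1],
    [[-2,-262,0],-28,1],
    [[-2,-290,0],-31,1],
    [[-3,-310,0],-33,1],
    [[-3,-320,0],-35,1],
  ],
)

```text
clock: 6.97
tool_pos: [0.5232, -0.2942, 0.1489]
ee_rot: [-0.705, 0.709, -0.013, 0.012]
force: [-0.2, 0.0, -2.3]
grip_width: 0.356
```

```bash
cat >> h.py <<'E'
def st():
    s=status.get_state();q=s['ee_rot'];R=Ro.from_quat([q[1],q[2],q[3],q[0]]).as_matrix()
    print("t",round(s['clock'],2),"pos",np.round(s['tool_pos'],4),"yaw",np.degrees(np.arctan2(R[1,0],R[0,0])).round(1),"w",round(s['grip_width'],3),"j",np.round(s['joint_pos'],2),"vmax",np.abs(s['joint_vel']).max().round(3))
def padfit(im,C,x,y):
    "white pad outline near x,y -> circle fit; black blob centroid/rect, in world at z ~.006"
    hsv=cv2.cvtColor(im,cv2.COLOR_BGR2HSV);near=np.hypot(C[...,0]-x,C[...,1]-y)<.07
    near&=(C[...,2]<.02)&(C[...,2]>-.01)
    w=near&(hsv[...,1]<50)&(hsv[...,2]>110)
    P=C[w][:,:2].astype(np.float32); c,r=cv2.minEnclosingCircle(P)
    b=near&(im.max(2)<75)&(np.hypot(C[...,0]-c[0],C[...,1]-c[1])<.056)
    B=C[b][:,:2].astype(np.float32)
    print("pad circ",np.round(c,4),round(r,4),"white n",len(P),"| black mean",B.mean(0).round(4) if len(B) else 0, cv2.minAreaRect(B*1000) if len(B) else 0)
E
python3 - <<'E'
from h import *
st()
im,d,C=wristcloud();st();cv2.imwrite("pics/w4.png",im)
for p in [(.5255,-.378),(.591,-.2425)]: padfit(im,C,*p)
E
```

```text
t 6.97 pos [ 0.5232 -0.2942  0.1489] yaw -2.0 w 0.356 j [ 0.05  0.5   0.55  1.76 -0.3   0.96  0.67] vmax 0.203
t 7.02 pos [ 0.5234 -0.2946  0.149 ] yaw -2.2 w 0.357 j [ 0.05  0.5   0.55  1.76 -0.3   0.96  0.67] vmax 0.039
pad circ [ 0.5241 -0.3746] 0.0589 white n 836 | black mean 0 0
pad circ [ 0.5936 -0.2421] 0.0604 white n 5728 | black mean [ 0.5923 -0.2403] ((592.4403076171875, -241.20455932617188), (68.74102783203125, 68.93487548828125), 57.589839935302734)
```

View pics/w4.png

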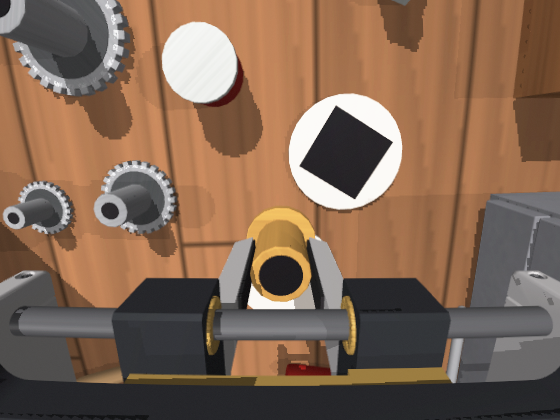

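>>> drive_tool(
  motion=[
    [[1,-20,0],0,1],
    [[1,-45,0],0,1],
    [[2,-68,0],0,1],
    [[2,-80,0],0,1],
    [[2,-83,0],0,1],
    [[2,-83,0],0,1],
    [[2,-83,-15],0,1],
    [[2,-83,-40],0,1],
    [[2,-83,-60],0,1],
    [[2,-83,-70],0,1],
  ],
)

```text
clock: 7.85
tool_pos: [0.5251, -0.3748, 0.0765]
ee_rot: [-0.706, 0.708, -0.014, 0.011]
force: [-0.6, 0.0, -2.8]
grip_width: 0.355
```

Run:
```python
from h import *
st()
im,d=cams.camera("top");cv2.imwrite("pics/t4.png",im[100:280,320:500].repeat(3,0).repeat(3,1))
st()
im,d=cams.camera("side");cv2.imwrite("pics/s4.png",im)
im,d,C=wristcloud();cv2.imwrite("pics/w5.png",im);padfit(im,C,.5255,-.3775)
```

```text
t 7.85 pos [ 0.5251 -0.3748  0.0765] yaw -2.1 w 0.355 j [ 0.22  0.67  0.5   1.68 -0.38  0.89  0.83] vmax 0.165
t 7.9 pos [ 0.5247 -0.3749  0.0757] yaw -2.1 w 0.357 j [ 0.22  0.67  0.5   1.68 -0.38  0.89  0.83] vmax 0.053
pad circ [ 0.5278 -0.3777] 0.0602 white n 7840 | black mean [ 0.5306 -0.3586] ((530.421142578125, -361.363525390625), (17.486238479614258, 48.32587814331055), 76.74552154541016)
```

View pics/s4.png

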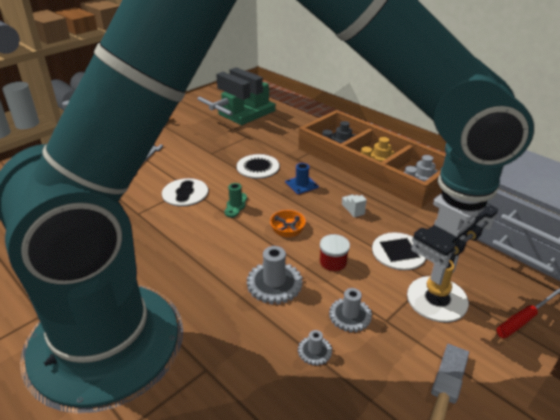

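View pics/w5.png

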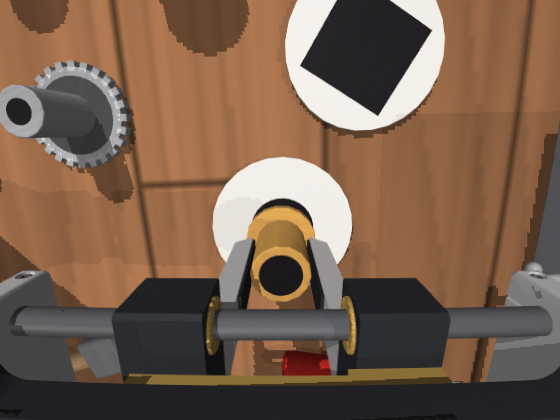

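The wrist view shows the bush at (280,275), over its pad's disc and almost centred. Lower by 30 mm and release.

>>> drive_tool(
  motion=[
    [[1,-3,-8],0,1],
    [[1,-3,-16],0,1],
    [[1,-3,-23],0,1],
    [[1,-3,-28],0,1],
    [[1,-3,-30],0,1],
    [[1,-3,-30],0,1],
    [[1,-3,-30],0,1],
    [[1,-3,-30],0,1],
    [[1,-3,-30],0,1],
    [[1,-3,-30],0,1],
  ],
)

```text
clock: 8.83
tool_pos: [0.5266, -0.3797, 0.0493]
ee_rot: [-0.705, 0.709, -0.014, 0.012]
force: [0.2, 0.0, -2.5]
grip_width: 0.356
```

>>> drive_tool(
  motion=[
    [[0,0,0],0,0.4],
    [[0,0,0],0,0.2],
    [[0,0,0],0,0],
    [[0,0,0],0,0],
    [[0,0,0],0,0],
    [[0,0,0],0,0],
    [[0,0,15],0,0],
    [[0,0,45],0,0],
    [[0,0,80],0,0],
    [[0,0,100],0,0],
  ],
)

```text
clock: 9.67
tool_pos: [0.5271, -0.3805, 0.1537]
ee_rot: [-0.704, 0.71, -0.013, 0.014]
force: [0.1, -0.5, 0.6]
grip_width: 0.994
```

Run:
```python
from h import *
st()
im,d,C=wristcloud();cv2.imwrite("pics/w6.png",im);padfit(im,C,.526,-.3777)
st()
P=C[(d>0)&(np.hypot(C[...,0]-.526,C[...,1]+.378)<.03)&(C[...,2]>.055)&(C[...,2]<.08)];print(cv2.minEnclosingCircle(P[:,:2].astype(np.float32)),P.mean(0))
print("gear",topc(C,d,.3685,-.28))
```

```text
t 9.67 pos [ 0.5271 -0.3805  0.1537] yaw -2.2 w 0.994 j [ 0.19  0.58  0.54  1.63 -0.33  1.02  0.8 ] vmax 0.378
pad circ [ 0.5266 -0.3786] 0.0603 white n 6746 | black mean [ 0.5196 -0.3594] ((522.4627075195312, -362.3082580566406), (48.87129592895508, 19.497610092163086), 15.150191307067871)
t 9.72 pos [ 0.5282 -0.3814  0.1567] yaw -2.2 w 0.999 j [ 0.19  0.58  0.54  1.62 -0.33  1.02  0.8 ] vmax 0.087
((0.5276313424110413, -0.37848156690597534), 0.017045920714735985) [ 0.52746482 -0.37717652  0.06556596]
gear ((0.37045568227767944, -0.28036075830459595), 0.016464995220303535, array([ 0.37245069, -0.28033064,  0.059344  ]), 1224)
```

View pics/w6.png

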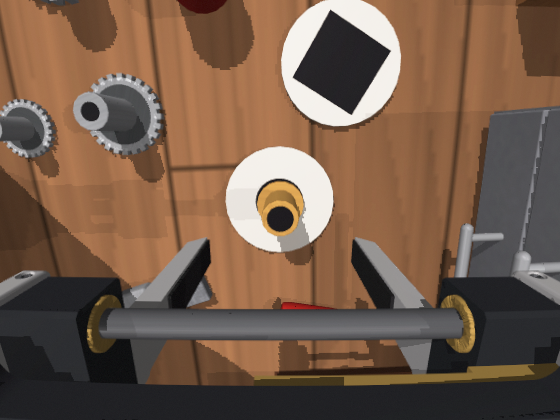

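The bush stands centred on its disc (axis within about 1 mm, top at 0.0656). Now to the middle gear, at wrist pixel (118,110).

>>> drive_tool(
  motion=[
    [[-15,10,0],0,0],
    [[-40,25,0],0,0],
    [[-70,44,0],0,0],
    [[-100,63,0],0,0],
    [[-128,81,0],0,0],
    [[-148,94,0],0,0],
    [[-158,101,0],0,0],
    [[-158,101,0],0,0],
    [[-158,101,0],0,0],
    [[-158,101,0],0,0],
  ],
)

```text
clock: 10.55
tool_pos: [0.3711, -0.281, 0.1573]
ee_rot: [-0.703, 0.71, -0.012, 0.015]
force: [0.2, -0.1, 0.2]
grip_width: 1.002
```

Run:
```python
from h import *
st()
im,d,C=wristcloud();cv2.imwrite("pics/w7.png",im)
st()
print("gear",topc(C,d,.3695,-.28))
```

```text
t 10.55 pos [ 0.3711 -0.281   0.1573] yaw -2.2 w 1.002 j [ 0.03  0.24  0.62  2.09 -0.18  0.86  0.72] vmax 0.016
t 10.6 pos [ 0.3711 -0.281   0.1571] yaw -2.2 w 0.999 j [ 0.04  0.24  0.62  2.09 -0.18  0.86  0.72] vmax 0.008
gear ((0.37011826038360596, -0.27933165431022644), 0.015933487564325333, array([ 0.37018861, -0.2784999 ,  0.05966782]), 910)
```

View pics/w7.png

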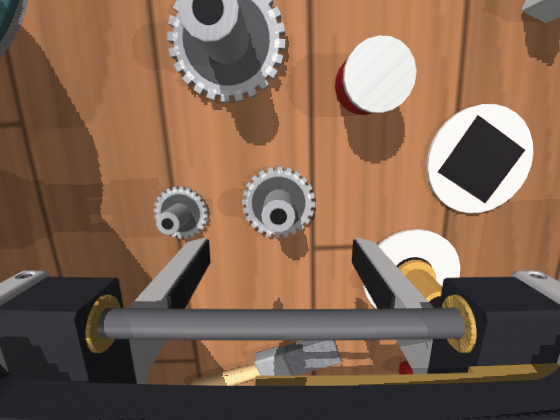

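The middle gear is at (278,203), in line with the fingers. Its boss measures 32 mm, as specified. Descend.

>>> drive_tool(
  motion=[
    [[-1,2,-25],0,0],
    [[-1,2,-55],0,0],
    [[-1,2,-85],0,0],
    [[-1,2,-108],0,0],
    [[-1,2,-118],0,0],
    [[-1,2,-118],0,0],
    [[-1,2,-118],0,0],
    [[-1,2,-118],0,1],
    [[-1,2,-118],0,1],
    [[-1,2,-118],0,1],
  ],
)

```text
clock: 11.43
tool_pos: [0.3708, -0.2793, 0.0401]
ee_rot: [-0.703, 0.711, -0.011, 0.015]
force: [-0.4, 0.6, -0.0]
grip_width: 0.825
```

>>> drive_tool(
  motion=[
    [[0,0,0],0,1],
    [[0,0,0],0,1],
    [[0,0,0],0,1],
    [[0,0,0],0,1],
    [[0,0,0],0,1],
    [[0,0,0],0,1],
    [[0,0,0],0,1],
    [[0,0,0],0,1],
    [[0,0,0],0,1],
    [[0,0,0],0,1],
  ],
)

```text
clock: 12.27
tool_pos: [0.3706, -0.2792, 0.04]
ee_rot: [-0.703, 0.711, -0.011, 0.015]
force: [-2.7, 0.8, 2.9]
grip_width: 0.337
```

>>> drive_tool(
  motion=[
    [[0,0,5],0,1],
    [[0,0,15],0,1],
    [[0,0,35],0,1],
    [[0,0,60],0,1],
    [[0,0,85],0,1],
    [[0,0,108],0,1],
    [[0,0,118],0,1],
    [[0,0,120],0,1],
    [[0,0,120],0,1],
    [[0,0,120],0,1],
  ],
)

```text
clock: 13.1
tool_pos: [0.3702, -0.2788, 0.1591]
ee_rot: [-0.703, 0.71, -0.012, 0.015]
force: [0.6, 1.2, -3.8]
grip_width: 0.334
```

Run:
```python
from h import *
st()
im,d,C=wristcloud();cv2.imwrite("pics/w8.png",im)
st()
```

```text
t 13.1 pos [ 0.3702 -0.2788  0.1591] yaw -2.2 w 0.334 j [ 0.02  0.24  0.63  2.09 -0.18  0.86  0.71] vmax 0.013
t 13.15 pos [ 0.37   -0.2788  0.1589] yaw -2.2 w 0.335 j [ 0.02  0.24  0.63  2.09 -0.18  0.86  0.71] vmax 0.007
```

View pics/w8.png

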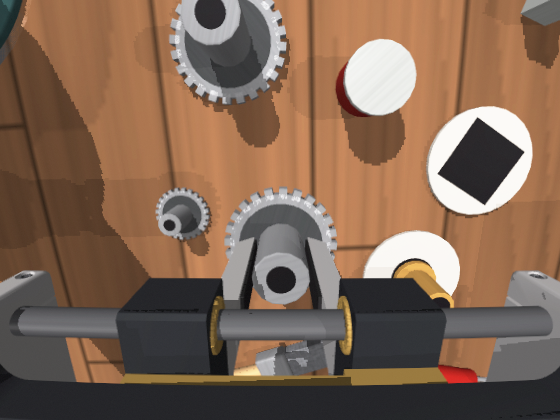

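>>> drive_tool(
  motion=[
    [[5,12,0],0,1],
    [[18,38,0],3,1],
    [[33,71,0],7,1],
    [[49,105,0],11,1],
    [[65,140,0],15,1],
    [[81,174,0],19,1],
    [[97,209,0],23,1],
    [[113,243,0],27,1],
    [[129,278,0],31,1],
    [[145,312,0],35,1],
  ],
)

```text
clock: 13.98
tool_pos: [0.5149, 0.0351, 0.1576]
ee_rot: [-0.675, 0.681, 0.203, -0.199]
force: [0.0, -1.4, -3.0]
grip_width: 0.34
```

>>> drive_tool(
  motion=[
    [[16,34,0],4,1],
    [[31,67,0],8,1],
    [[46,97,0],12,1],
    [[59,122,0],15,1],
    [[68,138,0],18,1],
    [[73,145,0],20,1],
    [[74,147,0],20,1],
    [[74,147,0],20,1],
    [[74,147,0],20,1],
    [[74,147,0],20,1],
  ],
)

```text
clock: 14.82
tool_pos: [0.5886, 0.1807, 0.1575]
ee_rot: [-0.631, 0.636, 0.317, -0.313]
force: [-0.3, 0.6, -3.4]
grip_width: 0.332
```

Run:
```python
from h import *
st()
im,d,C=wristcloud();cv2.imwrite("pics/w9.png",im)
st()
padfit(im,C,.611,.24)
```

```text
t 14.82 pos [0.5886 0.1807 0.1575] yaw 52.9 w 0.332 j [-0.51  0.47  0.21  1.71 -0.11  0.97  0.66] vmax 0.005
t 14.87 pos [0.5887 0.1809 0.1576] yaw 52.9 w 0.336 j [-0.51  0.47  0.21  1.71 -0.11  0.97  0.66] vmax 0.004
pad circ [0.6133 0.2414] 0.0606 white n 4175 | black mean [0.6106 0.2441] ((611.3140258789062, 245.989990234375), (80.39025115966797, 69.83425903320312), 7.943556785583496)
```

View pics/w9.png

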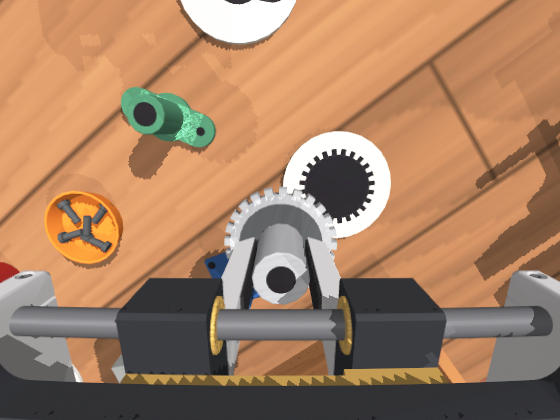

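The gear pad is at (337,185), partly clear of the held gear, and measures (0.612, 0.2405). Move over it and go down in two stages.

>>> drive_tool(
  motion=[
    [[8,20,0],0,1],
    [[16,42,0],0,1],
    [[21,55,0],0,1],
    [[23,60,0],0,1],
    [[23,60,-10],0,1],
    [[23,60,-35],0,1],
    [[23,60,-60],0,1],
    [[23,60,-78],0,1],
    [[23,60,-85],0,1],
    [[23,60,-85],0,1],
  ],
)

```text
clock: 15.7
tool_pos: [0.6106, 0.2392, 0.0708]
ee_rot: [-0.631, 0.636, 0.316, -0.314]
force: [0.2, 0.1, -2.9]
grip_width: 0.337
```

>>> drive_tool(
  motion=[
    [[0,0,0],0,1],
    [[0,0,0],0,1],
    [[0,0,0],0,1],
    [[0,0,0],0,1],
    [[0,0,0],0,1],
    [[0,0,0],0,1],
    [[0,0,0],0,1],
    [[0,0,0],0,1],
    [[0,0,0],0,1],
    [[0,0,0],0,1],
  ],
)

```text
clock: 16.53
tool_pos: [0.6106, 0.2392, 0.0707]
ee_rot: [-0.631, 0.636, 0.316, -0.314]
force: [-0.6, -0.8, -3.5]
grip_width: 0.338
```

Run:
```python
from h import *
st()
im,d,C=wristcloud();cv2.imwrite("pics/w10.png",im)
padfit(im,C,.612,.2405)
st()
```

```text
t 16.53 pos [0.6106 0.2392 0.0707] yaw 52.8 w 0.338 j [-0.55  0.64  0.18  1.65 -0.13  0.86  0.6 ] vmax 0.001
pad circ [0.6133 0.2381] 0.0622 white n 5656 | black mean [0.5897 0.2615] ((594.4776000976562, 254.75), (81.00076293945312, 36.728397369384766), 50.84108352661133)
t 16.58 pos [0.6106 0.2393 0.0707] yaw 52.8 w 0.33 j [-0.55  0.64  0.18  1.65 -0.13  0.86  0.6 ] vmax 0.002
```

View pics/w10.png

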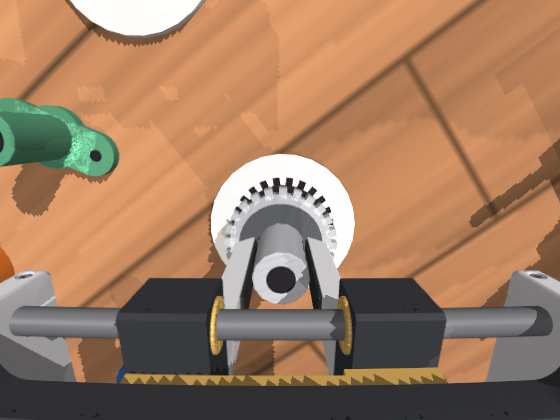

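>>> drive_tool(
  motion=[
    [[1,0,-8],0,1],
    [[1,0,-15],0,1],
    [[1,0,-20],0,1],
    [[1,0,-23],0,1],
    [[1,0,-25],0,1],
    [[1,0,-25],0,1],
    [[1,0,-25],0,1],
    [[1,0,-25],0,1],
    [[1,0,-25],0,1],
    [[1,0,-25],0,1],
  ],
)

```text
clock: 17.42
tool_pos: [0.6112, 0.239, 0.046]
ee_rot: [-0.631, 0.636, 0.315, -0.314]
force: [-7.1, -2.0, 8.0]
grip_width: 0.34
```

>>> drive_tool(
  motion=[
    [[0,0,0],0,0.5],
    [[0,0,0],0,0.3],
    [[0,0,0],0,0],
    [[0,0,0],0,0],
    [[0,0,0],0,0],
    [[0,0,0],0,0],
    [[0,0,15],0,0],
    [[0,0,45],0,0],
    [[0,0,80],0,0],
    [[0,0,105],0,0],
  ],
)

```text
clock: 18.25
tool_pos: [0.6117, 0.2391, 0.1535]
ee_rot: [-0.631, 0.636, 0.316, -0.313]
force: [-0.6, 0.6, 0.9]
grip_width: 0.987
```

```bash
cat >> h.py <<'E'
def placed(C,d,x,y):
    P=C[(d>0)&(np.hypot(C[...,0]-x,C[...,1]-y)<.03)&(C[...,2]>.058)&(C[...,2]<.08)];print("placed",cv2.minEnclosingCircle(P[:,:2].astype(np.float32)),P.mean(0))
E
python3 - <<'E'
from h import *
st()
im,d,C=wristcloud();cv2.imwrite("pics/w11.png",im)
padfit(im,C,.612,.2405);placed(C,d,.612,.2405)
print("oblong",topc(C,d,.445,.142))
hsv=cv2.cvtColor(im,cv2.COLOR_BGR2HSV)
m=(cv2.inRange(hsv,(60,80,30),(95,255,255))>0)&(np.hypot(C[...,0]-.445,C[...,1]-.142)<.07)&(C[...,2]<.014)
P=C[m][:,:2].astype(np.float32)*1000;print(cv2.minAreaRect(P))
padfit(im,C,.39,.28)
st()
E
```

```text
t 18.25 pos [0.6117 0.2391 0.1535] yaw 52.8 w 0.987 j [-0.56  0.54  0.2   1.6  -0.11  1.01  0.59] vmax 0.514
pad circ [0.6128 0.24  ] 0.0605 white n 6376 | black mean [0.5961 0.2425] ((598.9427490234375, 243.967041015625), (81.07536315917969, 53.57176208496094), 77.33023071289062)
placed ((0.6123191714286804, 0.23879046738147736), 0.015909207984805107) [0.6116983  0.23948439 0.0656957 ]
oblong ((0.44733381271362305, 0.14409887790679932), 0.017262926325201988, array([0.44843793, 0.14563332, 0.05942001]), 1329)
((447.27996826171875, 143.81675720214844), (98.28092193603516, 46.69987106323242), 41.0535774230957)
pad circ [0.3942 0.276 ] 0.06 white n 4224 | black mean [0.4045 0.2789] ((412.3836364746094, 264.8277282714844), (96.89396667480469, 46.46149444580078), 51.7870979309082)
t 18.3 pos [0.6136 0.2397 0.1582] yaw 52.8 w 0.997 j [-0.56  0.54  0.2   1.6  -0.11  1.01  0.59] vmax 0.105
```

View pics/w11.png

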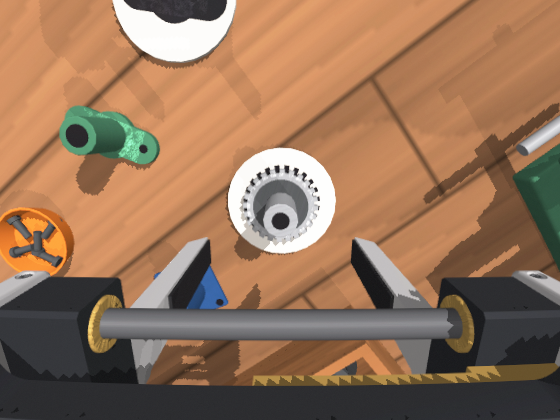

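The gear stands centred on its pad; the wrist view has its axis at (281,221). The rectangle angles for the oblong part are disturbed by its boss and by occlusion, so I'll use its bolt holes and PCA of the pad shape instead.

Run:
```python
from h import *
im=cv2.imread("pics/top0.png")
u,v,w=182,228,26
g=im[v-w:v+w,u-w:u+w].max(2);rr=np.hypot(*np.mgrid[-w:w,-w:w])<21
yx=np.argwhere((g<75)&rr);P=plane("top",np.c_[yx[:,1]+u-w,yx[:,0]+v-w],.006)[:,:2]
m,ev=cv2.PCACompute(P.astype(np.float32),None);print("pad oblong",m,np.degrees(np.arctan2(ev[0,1],ev[0,0])),len(P))
hsv=cv2.cvtColor(im,cv2.COLOR_BGR2HSV);u,v,w=232,208,28
mk=cv2.inRange(hsv[v-w:v+w,u-w:u+w],(60,80,30),(95,255,255))
cs,hi=cv2.findContours(mk,cv2.RETR_CCOMP,1)
for c,h in zip(cs,hi[0]):
    print(h[3],cv2.contourArea(c),c.reshape(-1,2).mean(0)+[u-w,v-w])
P=plane("top",[(226.25,196.25),(239.25,219.5)],.008);e=P[0]-P[1];print(P,np.degrees(np.arctan2(e[1],e[0])),np.linalg.norm(e))
big=cv2.resize(im[185:235,205:260],None,fx=10,fy=10,interpolation=2);cv2.imwrite("pics/ob.png",big)
```

```text
pad oblong [[0.38935226 0.28033352]] 43.110607 443
-1 407.0 [232.48717949 207.80769231]
0 17.5 [238.76923077 219.30769231]
0 62.0 [230.5        206.54166667]
0 12.5 [225.81818182 195.81818182]
[[0.4763255  0.15977163 0.008     ]
 [0.41399151 0.12407005 0.008     ]] 29.80177046243561 0.07183403894334049
```

View pics/ob.png

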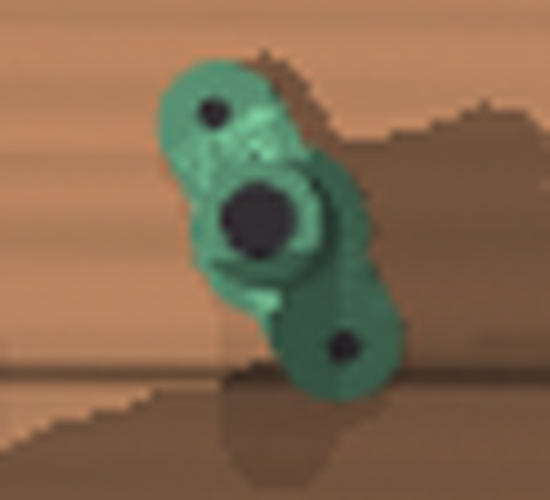

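The oblong part's bolt holes at (226,196) and (239,219.5) put its long axis at 29.8°. The pad shape is at 43.1°, so I turn it +13°. Move above it.

>>> drive_tool(
  motion=[
    [[-14,-8,0],0,0],
    [[-42,-24,0],0,0],
    [[-74,-43,0],0,0],
    [[-106,-61,0],0,0],
    [[-136,-79,0],0,0],
    [[-158,-91,0],0,0],
    [[-168,-97,0],0,0],
    [[-168,-97,0],0,0],
    [[-168,-97,0],0,0],
    [[-168,-97,0],0,0],
  ],
)

```text
clock: 19.13
tool_pos: [0.4465, 0.1433, 0.1583]
ee_rot: [-0.631, 0.636, 0.318, -0.311]
force: [0.5, -0.1, 0.5]
grip_width: 1.001
```

Run:
```python
from h import *
st()
im,d,C=wristcloud();cv2.imwrite("pics/w12.png",im)
print(topc(C,d,.446,.143));padfit(im,C,.39,.28)
st()
```

```text
t 19.13 pos [0.4465 0.1433 0.1583] yaw 52.8 w 1.001 j [-0.58  0.22  0.22  2.07 -0.05  0.85  0.6 ] vmax 0.01
((0.4462279975414276, 0.14409422874450684), 0.016875045374035835, array([0.44549654, 0.14462797, 0.05969489]), 1015)
pad circ [0.3899 0.2828] 0.0606 white n 7596 | black mean [0.3895 0.2811] ((390.1105041503906, 281.39215087890625), (99.30156707763672, 48.68665313720703), 56.105125427246094)
t 19.18 pos [0.4464 0.1433 0.1582] yaw 52.8 w 0.999 j [-0.58  0.22  0.22  2.07 -0.05  0.85  0.6 ] vmax 0.004
```

View pics/w12.png

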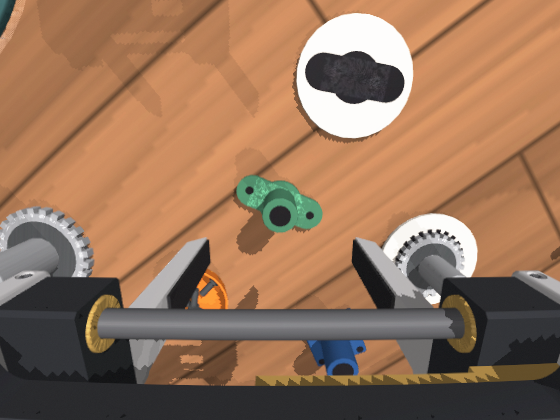

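The green flange is at (280,205), between the fingers. Descend, grip and lift.

>>> drive_tool(
  motion=[
    [[0,1,-25],0,0],
    [[0,1,-55],0,0],
    [[0,1,-85],0,0],
    [[0,1,-108],0,0],
    [[0,1,-118],0,0],
    [[0,1,-118],0,0],
    [[0,1,-118],0,0],
    [[0,1,-118],0,1],
    [[0,1,-118],0,1],
    [[0,1,-118],0,1],
  ],
)

```text
clock: 20.02
tool_pos: [0.4471, 0.1446, 0.0412]
ee_rot: [-0.631, 0.636, 0.319, -0.311]
force: [0.4, -0.5, 0.8]
grip_width: 0.825
```

>>> drive_tool(
  motion=[
    [[0,0,0],0,1],
    [[0,0,0],0,1],
    [[0,0,0],0,1],
    [[0,0,0],0,1],
    [[0,0,0],0,1],
    [[0,0,0],0,1],
    [[0,0,0],0,1],
    [[0,0,0],0,1],
    [[0,0,0],0,1],
    [[0,0,0],0,1],
  ],
)

```text
clock: 20.85
tool_pos: [0.447, 0.1445, 0.0412]
ee_rot: [-0.631, 0.636, 0.318, -0.311]
force: [-0.7, -2.6, 2.4]
grip_width: 0.359
```

>>> drive_tool(
  motion=[
    [[0,0,5],0,1],
    [[0,0,15],0,1],
    [[0,0,35],0,1],
    [[0,0,58],0,1],
    [[0,0,76],0,1],
    [[0,0,87],0,1],
    [[0,0,90],0,1],
    [[0,0,90],0,1],
    [[0,0,90],0,1],
    [[0,0,90],0,1],
  ],
)

```text
clock: 21.68
tool_pos: [0.4466, 0.1444, 0.1305]
ee_rot: [-0.631, 0.636, 0.318, -0.311]
force: [0.8, 0.2, -2.0]
grip_width: 0.357
```

```bash
cat >> h.py <<'E'
def pcablack(im,C,x,y):
    b=(im.max(2)<75)&(np.hypot(C[...,0]-x,C[...,1]-y)<.056)&(abs(C[...,2])<.02)
    m,ev=cv2.PCACompute(C[b][:,:2].astype(np.float32),None);print("pca",m,np.degrees(np.arctan2(ev[0,1],ev[0,0])))
E
python3 - <<'E'
from h import *
st()
im,d,C=wristcloud();cv2.imwrite("pics/w13.png",im)
padfit(im,C,.39,.28);pcablack(im,C,.39,.2815)
st()
E
```

```text
t 21.68 pos [0.4466 0.1444 0.1305] yaw 52.8 w 0.357 j [-0.57  0.26  0.22  2.09 -0.07  0.79  0.61] vmax 0.004
pad circ [0.3907 0.2827] 0.0605 white n 9122 | black mean [0.3894 0.2809] ((390.1100769042969, 281.33636474609375), (99.21296691894531, 48.58420181274414), 31.226987838745117)
pca [[0.38937074 0.28094774]] 43.213303
t 21.73 pos [0.4466 0.1443 0.1305] yaw 52.8 w 0.356 j [-0.57  0.26  0.22  2.09 -0.07  0.79  0.61] vmax 0.003
```

View pics/w13.png

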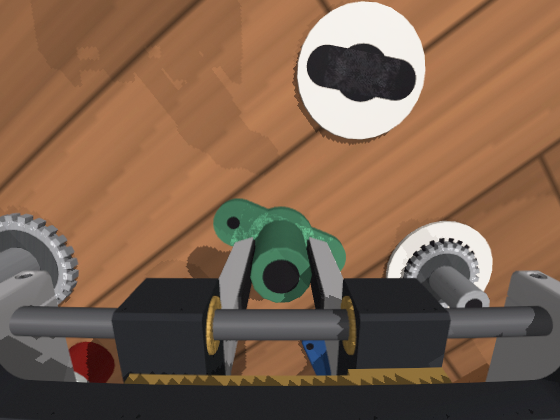

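>>> drive_tool(
  motion=[
    [[-6,14,0],2,1],
    [[-17,40,0],6,1],
    [[-29,69,0],10,1],
    [[-41,99,0],13,1],
    [[-51,122,0],13,1],
    [[-56,134,0],13,1],
    [[-57,137,0],13,1],
    [[-57,137,-15],13,1],
    [[-57,137,-35],13,1],
    [[-57,137,-50],13,1],
  ],
)

```text
clock: 22.57
tool_pos: [0.3893, 0.2808, 0.0791]
ee_rot: [-0.591, 0.596, 0.388, -0.381]
force: [-0.1, 0.6, -2.8]
grip_width: 0.362
```

>>> drive_tool(
  motion=[
    [[0,0,0],0,1],
    [[0,0,0],0,1],
    [[0,0,0],0,1],
    [[0,0,0],0,1],
    [[0,0,0],0,1],
    [[0,0,0],0,1],
    [[0,0,0],0,1],
    [[0,0,0],0,1],
    [[0,0,0],0,1],
    [[0,0,0],0,1],
  ],
)

```text
clock: 23.4
tool_pos: [0.3893, 0.2808, 0.0792]
ee_rot: [-0.591, 0.596, 0.388, -0.381]
force: [1.0, -0.3, -1.8]
grip_width: 0.354
```

Run:
```python
from h import *
st()
im,d,C=wristcloud();cv2.imwrite("pics/w14.png",im)
padfit(im,C,.39,.281)
```

```text
t 23.4 pos [0.3893 0.2808 0.0792] yaw 65.9 w 0.354 j [-0.77  0.36  0.09  2.09 -0.04  0.68  0.49] vmax 0.002
pad circ [0.3898 0.2814] 0.0589 white n 5646 | black mean [0.3777 0.2897] ((379.27117919921875, 291.1673889160156), (98.39741516113281, 19.341785430908203), 46.44343185424805)
```

View pics/w14.png

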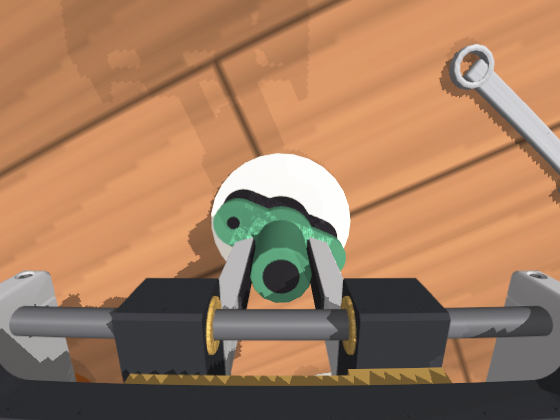

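The flange is over its shape at (281,240) and runs parallel to the black outline. Lower 32 mm and release.

>>> drive_tool(
  motion=[
    [[1,0,-10],0,1],
    [[1,0,-19],0,1],
    [[1,0,-26],0,1],
    [[1,0,-30],0,1],
    [[1,0,-32],0,1],
    [[1,0,-33],0,1],
    [[1,0,-33],0,1],
    [[1,0,-33],0,1],
    [[1,0,-33],0,1],
    [[1,0,-33],0,1],
  ],
)

```text
clock: 24.28
tool_pos: [0.3901, 0.2801, 0.0464]
ee_rot: [-0.591, 0.596, 0.387, -0.381]
force: [-7.0, -7.0, 22.0]
grip_width: 0.357
```

>>> drive_tool(
  motion=[
    [[0,0,0],0,0.5],
    [[0,0,0],0,0.3],
    [[0,0,0],0,0],
    [[0,0,0],0,0],
    [[0,0,0],0,0],
    [[0,0,0],0,0],
    [[0,0,15],0,0],
    [[0,0,45],0,0],
    [[0,0,80],0,0],
    [[0,0,105],0,0],
  ],
)

```text
clock: 25.12
tool_pos: [0.3903, 0.2803, 0.1537]
ee_rot: [-0.591, 0.596, 0.387, -0.381]
force: [-0.6, 0.6, -0.2]
grip_width: 0.994
```

Run:
```python
from h import *
st()
im,d,C=wristcloud();cv2.imwrite("pics/w15.png",im)
padfit(im,C,.39,.281);placed(C,d,.39,.281);st()
```

```text
t 25.12 pos [0.3903 0.2803 0.1537] yaw 65.8 w 0.994 j [-0.78  0.24  0.1   2.04 -0.02  0.85  0.48] vmax 0.658
pad circ [0.3914 0.2808] 0.0604 white n 5465 | black mean [0.3886 0.2897] ((384.6173095703125, 289.4713134765625), (90.23513793945312, 28.43260955810547), 42.47846221923828)
placed ((0.3900495767593384, 0.2808230519294739), 0.01702459529042244) [0.38897203 0.28128491 0.06578987]
t 25.17 pos [0.3919 0.2814 0.1575] yaw 65.8 w 0.996 j [-0.78  0.24  0.1   2.04 -0.02  0.86  0.48] vmax 0.131
```

View pics/w15.png

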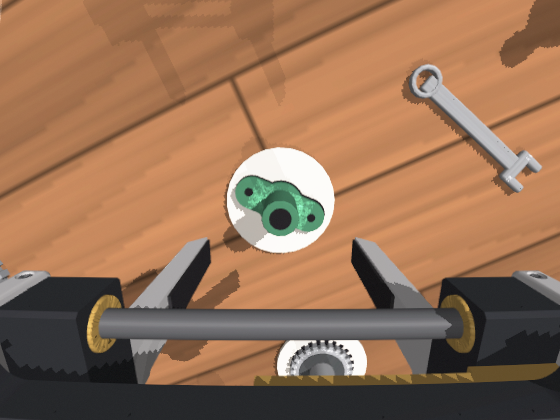

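The flange is placed, with its axis within 1 mm of the pad centre and aligned with the shape. Now the blue square housing.

>>> drive_tool(
  motion=[
    [[12,-10,0],0,0],
    [[37,-30,0],0,0],
    [[67,-54,0],0,0],
    [[97,-78,0],0,0],
    [[127,-102,0],0,0],
    [[157,-126,0],0,0],
    [[186,-149,0],0,0],
    [[210,-169,0],0,0],
    [[228,-183,0],0,0],
    [[237,-190,0],0,0],
  ],
)

```text
clock: 26.0
tool_pos: [0.6306, 0.0886, 0.157]
ee_rot: [-0.592, 0.597, 0.388, -0.378]
force: [-0.2, 0.7, -0.1]
grip_width: 0.999
```

>>> drive_tool(
  motion=[
    [[0,0,0],0,0],
    [[0,0,0],0,0],
    [[0,0,0],0,0],
    [[0,0,0],0,0],
    [[0,0,0],0,0],
    [[0,0,0],0,0],
    [[0,0,0],0,0],
    [[0,0,0],0,0],
    [[0,0,0],0,0],
    [[0,0,0],0,0],
  ],
)

```text
clock: 26.83
tool_pos: [0.6305, 0.0887, 0.157]
ee_rot: [-0.592, 0.597, 0.388, -0.378]
force: [0.7, -0.0, -0.6]
grip_width: 0.999
```

Run:
```python
from h import *
st()
im,d,C=wristcloud();cv2.imwrite("pics/w16.png",im)
print(topc(C,d,.6305,.09));st()
```

```text
t 26.83 pos [0.6305 0.0887 0.157 ] yaw 65.7 w 0.999 j [-0.35  0.5   0.21  1.66 -0.12  0.98  1.05] vmax 0.002
((0.6310427784919739, 0.09048213809728622), 0.018053995445370674, array([0.62999826, 0.09113937, 0.05981201]), 1158)
t 26.88 pos [0.6306 0.0886 0.157 ] yaw 65.7 w 1.004 j [-0.35  0.5   0.21  1.66 -0.12  0.98  1.05] vmax 0.002
```

View pics/w16.png

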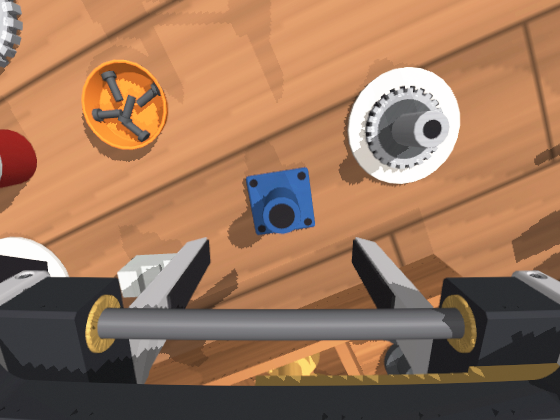

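The square housing is at (280,205) between the fingers. The gauge at (150,275) is about 120 mm clear of the nearest finger. Descend.

>>> drive_tool(
  motion=[
    [[0,2,-25],0,0],
    [[0,2,-55],0,0],
    [[0,2,-85],0,0],
    [[0,2,-108],0,0],
    [[0,2,-117],0,0],
    [[0,2,-117],0,0],
    [[0,2,-117],0,0],
    [[0,2,-117],0,1],
    [[0,2,-117],0,1],
    [[0,2,-117],0,1],
  ],
)

```text
clock: 27.72
tool_pos: [0.6312, 0.0908, 0.0413]
ee_rot: [-0.591, 0.597, 0.389, -0.378]
force: [-0.4, 0.1, -0.3]
grip_width: 0.826
```

>>> drive_tool(
  motion=[
    [[0,0,0],0,1],
    [[0,0,0],0,1],
    [[0,0,0],0,1],
    [[0,0,0],0,1],
    [[0,0,0],0,1],
    [[0,0,0],0,1],
    [[0,0,0],0,1],
    [[0,0,0],0,1],
    [[0,0,0],0,1],
    [[0,0,0],0,1],
  ],
)

```text
clock: 28.55
tool_pos: [0.6312, 0.0907, 0.0413]
ee_rot: [-0.591, 0.597, 0.389, -0.378]
force: [-1.6, -1.9, 2.9]
grip_width: 0.38
```

>>> drive_tool(
  motion=[
    [[0,0,5],0,1],
    [[0,0,15],0,1],
    [[0,0,35],0,1],
    [[0,0,60],0,1],
    [[0,0,85],0,1],
    [[0,0,105],0,1],
    [[0,0,110],0,1],
    [[0,0,110],0,1],
    [[0,0,110],0,1],
    [[0,0,110],0,1],
  ],
)

```text
clock: 29.38
tool_pos: [0.6305, 0.0906, 0.15]
ee_rot: [-0.592, 0.597, 0.388, -0.378]
force: [0.9, 0.4, -2.2]
grip_width: 0.379
```

Run:
```python
from h import *
st()
im,d,C=wristcloud();cv2.imwrite("pics/w17.png",im)
```

```text
t 29.38 pos [0.6305 0.0906 0.15  ] yaw 65.7 w 0.379 j [-0.35  0.51  0.21  1.67 -0.12  0.96  1.05] vmax 0.005
```

View pics/w17.png

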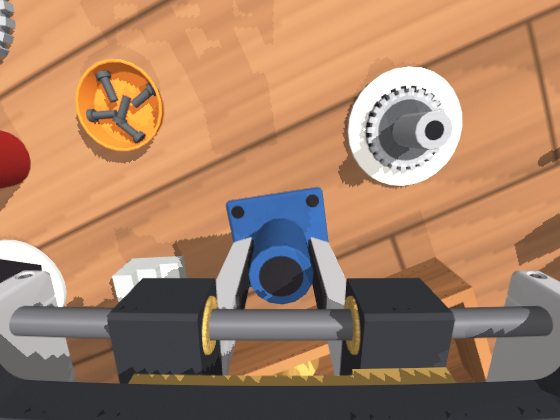

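>>> drive_tool(
  motion=[
    [[-1,-12,0],-1,1],
    [[-4,-38,0],-3,1],
    [[-8,-72,0],-6,1],
    [[-12,-107,0],-9,1],
    [[-16,-142,0],-12,1],
    [[-20,-177,0],-15,1],
    [[-24,-212,0],-17,1],
    [[-28,-247,0],-17,1],
    [[-32,-280,0],-17,1],
    [[-35,-306,0],-17,1],
  ],
)

```text
clock: 30.27
tool_pos: [0.5938, -0.2192, 0.1492]
ee_rot: [-0.642, 0.648, 0.294, -0.286]
force: [1.0, 0.2, -1.3]
grip_width: 0.38
```

Run:
```python
from h import *
st()
im,d,C=wristcloud();cv2.imwrite("pics/w18.png",im);padfit(im,C,.592,-.242)
st()
```

```text
t 30.27 pos [ 0.5938 -0.2192  0.1492] yaw 48.5 w 0.38 j [ 0.06  0.52  0.34  1.68 -0.2   0.96  1.31] vmax 0.507
pad circ [ 0.5981 -0.2406] 0.0647 white n 2618 | black mean [ 0.5683 -0.2254] ((568.14111328125, -225.52366638183594), (68.2859878540039, 10.434683799743652), 57.73004150390625)
t 30.32 pos [ 0.5925 -0.2246  0.1494] yaw 48.2 w 0.379 j [ 0.06  0.52  0.34  1.68 -0.2   0.96  1.31] vmax 0.101
```

View pics/w18.png

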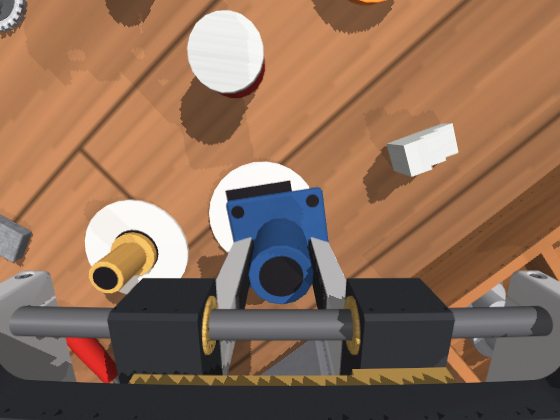

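>>> drive_tool(
  motion=[
    [[-1,-10,0],0,1],
    [[-1,-17,0],0,1],
    [[-1,-17,0],0,1],
    [[-1,-17,-15],0,1],
    [[-1,-17,-38],0,1],
    [[-1,-17,-58],0,1],
    [[-1,-17,-68],0,1],
    [[-1,-17,-70],0,1],
    [[-1,-17,-70],0,1],
    [[-1,-17,-70],0,1],
  ],
)

```text
clock: 31.15
tool_pos: [0.5921, -0.2415, 0.0804]
ee_rot: [-0.641, 0.65, 0.292, -0.285]
force: [-0.1, -0.5, -2.3]
grip_width: 0.378
```

Run:
```python
from h import *
st()
im,d,C=wristcloud();cv2.imwrite("pics/w19.png",im);padfit(im,C,.592,-.242)
st()
```

```text
t 31.15 pos [ 0.5921 -0.2415  0.0804] yaw 48.2 w 0.378 j [ 0.11  0.61  0.32  1.71 -0.24  0.85  1.37] vmax 0.011
pad circ [ 0.5933 -0.2423] 0.0605 white n 5054 | black mean [ 0.5669 -0.2244] ((566.5780639648438, -224.8409881591797), (69.09413146972656, 7.705417633056641), 56.99549865722656)
t 31.2 pos [ 0.5922 -0.2416  0.0806] yaw 48.2 w 0.378 j [ 0.11  0.61  0.32  1.71 -0.24  0.85  1.37] vmax 0.004
```

View pics/w19.png

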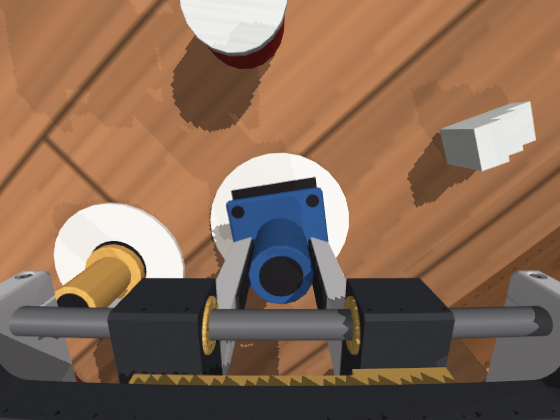

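The housing is parallel to the painted square, whose edge shows at (275,185). Lower 33 mm and release.

>>> drive_tool(
  motion=[
    [[0,0,-10],0,1],
    [[0,0,-19],0,1],
    [[0,0,-26],0,1],
    [[0,0,-30],0,1],
    [[0,0,-32],0,1],
    [[0,0,-33],0,1],
    [[0,0,-33],0,1],
    [[0,0,-33],0,1],
    [[0,0,-33],0,1],
    [[0,0,-33],0,1],
  ],
)

```text
clock: 32.03
tool_pos: [0.5923, -0.2417, 0.0478]
ee_rot: [-0.641, 0.65, 0.293, -0.285]
force: [1.0, 0.8, -1.7]
grip_width: 0.377
```

>>> drive_tool(
  motion=[
    [[0,0,0],0,0.5],
    [[0,0,0],0,0.3],
    [[0,0,0],0,0],
    [[0,0,0],0,0],
    [[0,0,0],0,0],
    [[0,0,0],0,0],
    [[0,0,15],0,0],
    [[0,0,45],0,0],
    [[0,0,80],0,0],
    [[0,0,105],0,0],
  ],
)

```text
clock: 32.87
tool_pos: [0.5926, -0.242, 0.1553]
ee_rot: [-0.641, 0.65, 0.293, -0.285]
force: [0.3, -0.7, 0.4]
grip_width: 0.996
```

Run:
```python
from h import *
st()
im,d,C=wristcloud();cv2.imwrite("pics/w20.png",im)
padfit(im,C,.592,-.242);placed(C,d,.592,-.242);st()
```

```text
t 32.87 pos [ 0.5926 -0.242   0.1553] yaw 48.2 w 0.996 j [ 0.09  0.52  0.34  1.66 -0.2   0.98  1.34] vmax 0.519
pad circ [ 0.5937 -0.2422] 0.0605 white n 4755 | black mean [ 0.5844 -0.2435] ((591.9390869140625, -241.5699462890625), (69.08256530761719, 67.89178466796875), 57.49441909790039)
placed ((0.592654824256897, -0.2407589852809906), 0.017971046268939972) [ 0.59179269 -0.24016527  0.06579314]
t 32.92 pos [ 0.5944 -0.2428  0.1598] yaw 48.2 w 0.997 j [ 0.09  0.52  0.35  1.66 -0.2   0.98  1.34] vmax 0.105
```

View pics/w20.png

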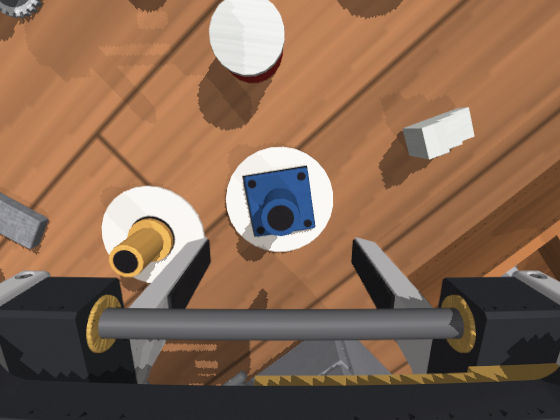

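The housing is placed. Now I raise the arm and pull it back for a last look from above.

>>> drive_tool(
  motion=[
    [[-5,5,15],0,0],
    [[-25,25,40],0,0],
    [[-50,50,70],0,0],
    [[-75,75,95],0,0],
    [[-100,100,110],0,0],
    [[-125,125,120],0,0],
    [[-150,150,120],0,0],
    [[-170,170,120],0,0],
    [[-180,180,120],0,0],
    [[-180,180,120],0,0],
  ],
)

```text
clock: 33.75
tool_pos: [0.4129, -0.0609, 0.2801]
ee_rot: [-0.639, 0.651, 0.296, -0.283]
force: [0.2, -0.8, -0.2]
grip_width: 1.003
```

>>> drive_tool(
  motion=[
    [[0,0,0],0,0],
    [[0,0,0],0,0],
    [[0,0,0],0,0],
    [[0,0,0],0,0],
    [[0,0,0],0,0],
    [[0,0,0],0,0],
    [[0,0,0],0,0],
    [[0,0,0],0,0],
    [[0,0,0],0,0],
    [[0,0,0],0,0],
  ],
)

```text
clock: 34.58
tool_pos: [0.4129, -0.0609, 0.2801]
ee_rot: [-0.639, 0.651, 0.296, -0.283]
force: [-0.3, -0.4, -0.2]
grip_width: 0.997
```

Run:
```python
from h import *
st()
im,d=cams.camera("top");cv2.imwrite("pics/t20.png",im);C=cloud("top",d)
s,_=cams.camera("side");cv2.imwrite("pics/s20.png",s)
for n,p in dict(gear=(.6115,.24),square=(.592,-.242),oblong=(.3895,.2805),bush=(.526,-.378)).items():
    try: print(n);placed(C,d,*p)
    except Exception as e: print(e)
```

```text
t 34.58 pos [ 0.4129 -0.0609  0.2801] yaw 48.4 w 0.997 j [-0.22 -0.05  0.28  2.04  0.02  1.12  0.89] vmax 0.002
gear
placed ((0.6118616461753845, 0.23741348087787628), 0.015215868130326271) [0.61144978 0.23699251 0.06552142]
square
placed ((0.5922202467918396, -0.24109427630901337), 0.01779135689139366) [ 0.5915425  -0.24036183  0.06576991]
oblong
placed ((0.3885131776332855, 0.2780872583389282), 0.017522092908620834) [0.38932272 0.27768446 0.06592119]
bush
placed ((0.5260985493659973, -0.3781529366970062), 0.017234520986676216) [ 0.52603955 -0.37836288  0.06557589]
```

View pics/t20.png

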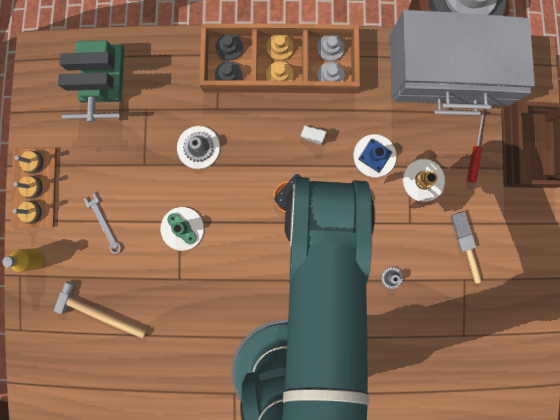

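View pics/s20.png

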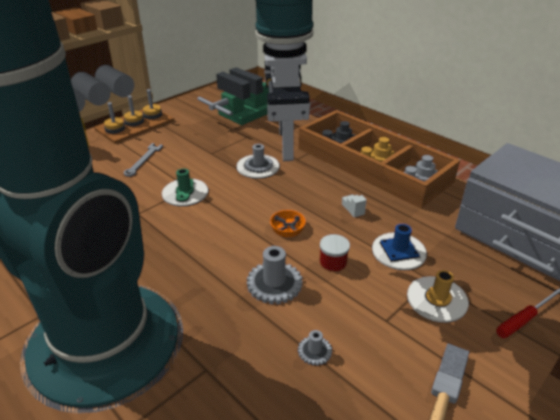

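All four parts stand on their own pads: in the top view, the gear is at (198,147), square at (375,155), oblong at (182,228) and bush at (424,180). The tin and gauge haven't moved in the side view, and the arm is clear. Handing in.

```bash
python3 -c "
from plant import order
print(order.sign_off())"
```

```text
the job is handed in; nothing more can be done
None
```

All four parts are standing upright on their matching pads, and I handed the job in at about 35 s of the 112 s allowed. The sign-off gave no verdict.

- **Which gear:** I took the 60 mm tall one with the 32 mm boss. The other two are 87 mm and 46 mm tall.
- **Position:** In the last camera checks each part's axis was within about 3 mm of its pad centre (limit 12 mm). The tops measured 65.5–65.9 mm, so the parts sit flat on the pads.
- **Turn:** After placing, I judged the square and oblong alignment by eye in the close-up wrist pictures; both line up with their painted shapes. I turned them by −17° and +13° from measured angles.
- **Bystanders:** The tin and the gauge block look unmoved by eye in the side view. I didn't re-measure them, and the arm hid the tin from the top camera in the last picture.
- **What went wrong or disagreed:**
  - **Bush:** The first grip was about 7 mm off-centre because the arm overshot, so I set it down and regripped it. When I placed it, I released it about 4 mm above its pad.
  - **Oblong angle:** The first readings disagreed (19° and 41°) because of the boss and occlusion, so I used the bolt holes (30°) instead.
  - **Cameras:** The top and wrist cameras differ by up to 3 mm on the placed parts.

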